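Cover the label roll and hold the ice bin open

ROBOT

A 6-joint arm with a two-finger parallel gripper is mounted at the origin on a cart in front of the work surface, level with it; the furniture and walls round the work are solid. World frame = base frame: x ahead of the robot, y to its left, z up, the work surface at z = 0. Lengths are in mm, angles in rad, forces in N, time in s.
With the tool pointing down it reaches from about 300 to 950 mm from the base axis. Payload 3.1 kg.
Tool frame: the origin (TCP) lies midway between the tips of the shut fingers; the grasp point (between the pads) lies 19 mm behind it; z points along the fingers, y is the line along which they close (so a half turn about z gives the same grasp; the last joint's range is limited). The gripper opens to 85 mm and grips with 20 to 120 N. Pads are 22 mm wide; open, the fingers measure 114 mm over their backs; the gripper's body (76 mm by 85 mm) begins 54 mm behind the grasp point. The pads swing forward as they close: fully open they stand 13 mm farther back than shut.
Start: joints at [-0.07, 0.308, 1.634, -0, 1.2, -0.07], TCP at [625.006, -0.028, 231.272] pointing down, gripper open.
Joint ranges: [-3.06, 3.06], [-0.79, 1.96], [0.05, 2.63], [-1.19, 4.34], [0.05, 2.64], [-2.94, 2.94]. Speed limits (rad/s): [2.79, 2.79, 3.14, 3.14, 3.14, 3.14].

INTERFACE

Orientations are given as [roll, pitch, yaw] about the fixed x, y, z axes, in that order (R = Rz(yaw) Ry(pitch) Rx(roll)).
In Python, from bench import ctrl, get_image, camera_params gives the robot as it stands (ctrl), with the cameras as plain functions.
- The arm moves only by the tool shift_gripper, called by a JSON object that holds its "api" and its "payload". Schema: {"type":"object","properties":{"moves":{"type":"array","items":{"type":"object","properties":{"rotvec":{"type":"array","items":{"type":"number"},"minItems":3,"maxItems":3},"xyz":{"type":"array","items":{"type":"number"},"minItems":3,"maxItems":3},"jaw":{"type":"number"}},"additionalProperties":false,"required":["jaw"]},"minItems":1,"maxItems":10},"grip_n":{"type":"number"},"only":{"type":"string"},"quiet":{"type":"boolean"},"lines":{"type":"string"}},"required":["moves"],"additionalProperties":false}. moves is a list of rows, 1 to 10 of them, each an object with the fields rotvec (a list: a rotation vector rx, ry, rz in shares of pi/2 rad (1.0 is pi/2 rad)), xyz (a list: dx, dy, dz in parts of the range, where 1.0 means 600 mm), jaw (the finger opening in mm); a field left out counts as zero (the opening has to be given); each row is the pose to reach, as a shift and turn from the pose commanded when the call began, along the tool's axes at that moment; what a row does not reach only later rows make up. A row lasts 1/8 s, in which the tool goes at most 62.5 mm and 0.188 rad, less where a joint would pass 70% of its speed; a pose out of reach is approached as far as the arm can. The fingers move at their own pace and stop on an object; grip_n is the grip in N (left out, the last holds). Time passes only in rows, so rows that do not move let the fingers close. The tool returns the time, the measured TCP pose, the force, the opening and the grip force at its end. only (a regular expression) keeps the lines of the reply that match it, lines (a string "A,B") keeps lines A to B, and quiet returns only ok. A shift or turn number past 1, either way, is cut back to 1. Input that does not fit is refused with a message, and nothing moves.
- ctrl.read_state(): the state, without advancing time (a new reading comes with each control period).
- get_image(name): name is "scene" or "side" or "wrist"; returns the picture (400x640x3 uint8, red, green, blue); there is no depth.
- camera_params(name): a dict with "fx", "fy", "cx", "cy" (pixels), "world_to_cam" (4x4, takes a point from world to camera coordinates). Camera axes: x right, y down, z forward; pixel columns grow to the right and rows downward; lengths in mm; the calibration is good to about 2 mm. A picture is of the moment at which its call begins: read the wrist's pose just before it. camera_params takes no time and is no camera call; for the wrist camera it gives the pose at the moment of the call.
- ctrl.finish_job(): hands the job in; it is judged then, once.
The state is a dict: "time": time; "joint_positions": joint angles; "qd": joint speeds; "joint_efforts": joint torques, N m; "tool_pos": TCP position; "tcp_rot": TCP orientation; "wrist_force": force on the tool from outside, world axes, zero at the start; "ft_torque": the same for the moment, N m; "grip_width": finger opening in mm; "grip_force": force on a finger pad.
Only numpy, scipy, OpenCV 4.12 (cv2) and the standard library are available. Lean on these libraries where they do the work, as an engineer would, in place of code of your own. Each camera call takes 0.05 s, during which the arm holds its last target. There are 200 camera calls.

TASK

Ice is about to be tipped into the bin with the hinged lid at the right of the steel garnish station. First, with that lid still shut, slide the station's flat cover all the way over the well that holds the roll of labels, so that it stays dry; then lift the bin's lid and hold it open at 60 degrees from shut. The lid falls shut by itself, so finish while still holding it there; do not disturb the things standing round the station or the tub in the other well.

Things in the scene. Friction and masses are not known exactly. Their poses are not given: they have to be found in the camera images.
- station: Fixed steel garnish station, 150 (x) by 360 (y) by 96 mm high, cover rails to 105 mm. Origin: centre of underside, on the worktop; +x away from the robot, +y to the left (turned up to 0.2 rad). Right to left: ice bin under the hinged lid (centre y = -112 mm), right well (y = +12 mm), left well (y = +124 mm).
- left_well (a point): Centre of the floor of the left well, 35 mm above the worktop; the well is 140 (x) by 104 (y) mm inside, open at the top.
- right_well (a point): The same for the right well, which lies between the left well and the bin.
- cover (a joint): Flat steel cover 144 by 112 by 4 mm (top face 102 mm above the worktop), sliding along the station's y over the wells. Value in m: 0 = half over each well, +0.056 (stop) = wholly over the left well, -0.056 (stop) = wholly over the right well. Starts near the middle. Friction 1.5 N; stays where left.
- cover_grip (a point): On the cover's grip: an upright black rib, 50 mm long along the station's x, 12 mm thick along y, standing 32 mm above the cover. The point is at mid rib, 24 mm above the cover's top face and 8 mm below the rib's top.
- lid (a joint): Flat steel hinged lid of the ice bin, 148 (front to back) by 128 by 5 mm, about 0.4 kg, hinged along its far edge (parallel to the station's y); its front edge swings up and away from the robot. Value in rad: 0 = shut (level), 1.047 = 60 degrees, stop at 1.45. Falls shut from any angle when let go. Starts shut.
- lid_bar (a point): Middle of the lid's bar handle: round steel bar of 10 mm diameter, parallel to the station's y, 96 mm long, carried by two arms in the lid's plane 42 mm in front of the lid's front edge (37 mm gap, free all round). 190 mm from the hinge axis; 100 mm above the worktop when shut. It can turn between the fingers as the lid swings.
- lid_hinge (a point): Middle of the lid's hinge axis, 100 mm above the worktop, at station x = +75, y = -112 mm.
- label_roll: Roll of round labels: a short yellow ring with a card core, 72 mm across, 26 mm high, lying flat in one of the two wells (either one). Origin: centre of its underside.
- tub: Small clear plastic portion tub with tab, 76 by 90 by 38 mm, standing in the other well; leave it there. Origin: underside, 7 mm off its middle.
- jar_red: Spice jar with red cap, 45 mm across, 106 mm high, standing left of the station; leave alone. Origin: centre of underside.
- jar_dark: Spice jar with dark cap, 44 mm across, 105 mm high, standing right of the station; leave alone. Origin: centre of underside.
- shears: Scissors, 87 by 199 by 9 mm, lying on the worktop in front of the station, to the left; leave alone. Origin: centre of underside.
- thermometer: Probe thermometer, 34 by 162 by 13 mm, lying on the worktop in front of the station, to the right; leave alone. Origin: centre of underside.
- sauce_bottle: Squeeze bottle, 65 mm across, 221 mm high, standing at the left; leave alone. Origin: centre of underside.
- beaker: Clear plastic cup, 74 mm across, 95 mm high, standing at the left; leave alone. Origin: centre of underside.

How it is judged:
By the outcome, as a careful person would: the job done as asked, in the order asked, and still so for the second after the job is handed in, while the arm keeps its last pose, push and grip.
It also fails if it takes over 51 s, if anything falls off the work surface, if the arm or the gripper's body presses on something with over 40 N, if the wrist force passes 120 N, or if a joint passes its speed limit or range.

## Working session

There is one attempt and no reset: what is moved stays moved. The work goes in short steps, Python scripts to look and compute and a tool call to move; the robot and the scene stay as the last step left them, time stands still between calls to the robot, and variables do not carry over. Pictures are saved under pics/ and viewed, at most 10 in all, crops included, and the job is handed in when it is done.

```bash
ls; mkdir -p pics; python3 - <<'E'
from bench import ctrl, get_image, camera_params
import cv2
for n in("scene","side","wrist"):
    cv2.imwrite(f"pics/{n}0.png",get_image(n)[:,:,::-1])
s=ctrl.read_state();print(s)
E
```

```text
bench.py
pics
{'time': 0.15, 'joint_positions': array([-6.97212451e-02,  3.08848163e-01,  1.63490356e+00, -2.41395497e-05,
        1.19968075e+00, -6.97600162e-02]), 'qd': array([-0.00205065, -0.00176244, -0.00514881, -0.00140554,  0.00150772,
       -0.00073332]), 'joint_efforts': array([-7.71605373e-04, -4.15801048e+01, -2.77146006e+01, -1.83032253e-04,
        6.02632252e-03, -2.39092765e-05]), 'tool_pos': array([ 6.24351206e+02, -2.42858920e-03,  2.30279515e+02]), 'tcp_rot': array([-3.13975574e+00, -1.05816297e-04,  1.57084378e+00]), 'wrist_force': array([0.52704526, 1.5787327 , 0.28741054]), 'ft_torque': array([-0.03084127,  0.08232746,  0.03112719]), 'grip_force': 0.0, 'grip_width': 85.22054100590024}
```

View pics/scene0.png

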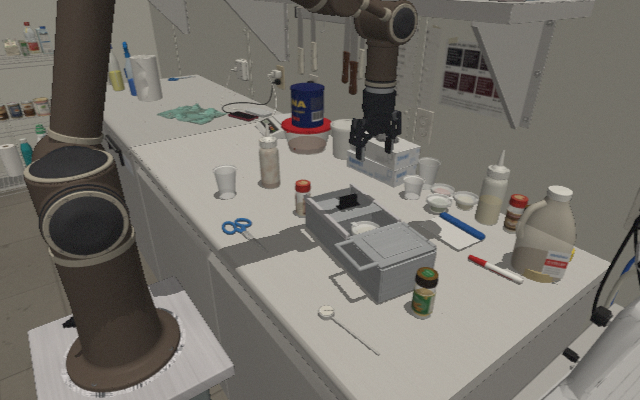

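View pics/wrist0.png

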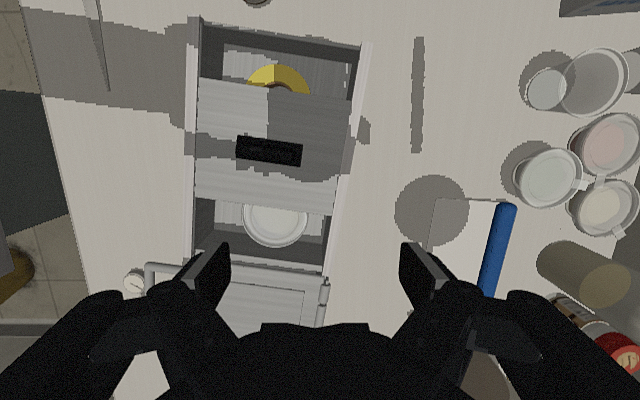

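View pics/side0.png

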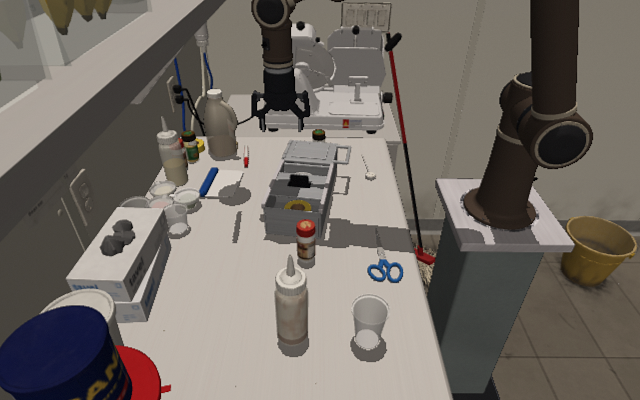

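The wrist view shows the yellow roll in the upper (left) well at (280,80), and the tub in the right well at (275,220). The cover is in the middle with its black rib at (268,150), and the lid bar is at lower left from about (150,265). So the cover goes +y.

```bash
cat > h.py <<'E'
import numpy as np,cv2
from bench import ctrl, get_image, camera_params
from scipy.spatial.transform import Rotation as R
def cast(p,uv,z):
    M=np.array(p["world_to_cam"]);Rm=M[:3,:3];c=-Rm.T@M[:3,3]
    uv=np.atleast_2d(uv).astype(float)
    d=np.c_[(uv[:,0]-p["cx"])/p["fx"],(uv[:,1]-p["cy"])/p["fy"],np.ones(len(uv))]@Rm
    return c+d*((z-c[2])/d[:,2])[:,None]
def tool():
    s=ctrl.read_state();return np.array(s["tool_pos"]),R.from_euler('xyz',s["tcp_rot"])
E
python3 - <<'E'
from h import *
p=camera_params("wrist");im=cv2.imread("pics/wrist0.png")
M=np.array(p["world_to_cam"]);print("cam",(-M[:3,:3].T@M[:3,3]).round(1), p["fx"],p["cx"],p["cy"])
print(tool()[1].as_matrix().round(2))
m=(im.max(2)<45).astype(np.uint8);m[:120]=0;m[185:]=0;m[:,:220]=0;m[:,320:]=0
c=max(cv2.findContours(m,0,2)[0],key=cv2.contourArea)
b=cv2.boxPoints(cv2.minAreaRect(c));print(b.round(1));print(cast(p,b,134).round(1))
for u in([190,18],[370,44]):print(u,cast(p,u,105).round(1))
cv2.imwrite("pics/crop.png",cv2.resize(im[0:330,110:390],None,fx=1.8,fy=1.8,interpolation=cv2.INTER_CUBIC))
E
```

```text
cam [625.2  67.1 373.4] 282.03100152185294 314.4187970028937 198.9805668825093
[[-0.  1. -0.]
 [ 1.  0.  0.]
 [ 0. -0. -1.]]
[[233.9 157. ]
 [237.3 134.3]
 [303.  143.9]
 [299.6 166.6]]
[[556.8  38.6 134. ]
 [561.   57.3 134. ]
 [615.3  49.4 134. ]
 [612.3  30.4 134. ]]
[190, 18] [[520.4 151.4 105. ]]
[370, 44] [[672.6 131.6 105. ]]
```

View pics/crop.png

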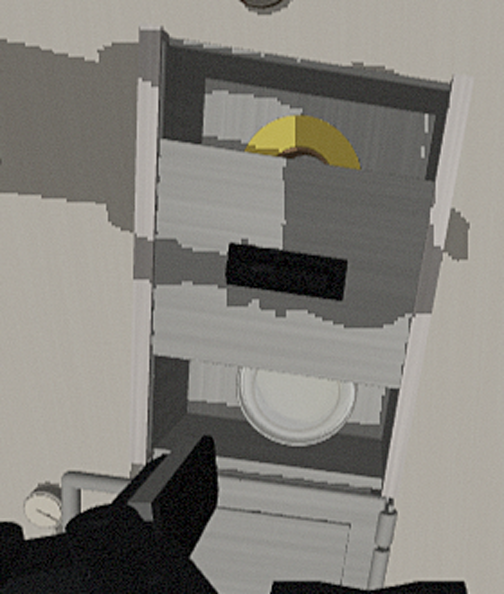

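The crop shows the station's rails, the rib's long far edge, and the bar's left corner at crop (68,480). The hinge pin is at crop (388,505). I'll fit the station pose from these.

```bash
python3 - <<'E'
from h import *
p=camera_params("wrist")
f=lambda u,z:cast(p,np.array(u)/1.8+[110,0],z)[0,:2]
P={"LB":([140,30],105,(-75,180)),"LB2":([468,76],105,(75,180)),"bar":([66,476],102,(-117,-62)),"pin":([388,500],103,(75,-50))}
for k,(u,z,l) in P.items(): print(k,f(u,z).round(1))
A=np.array([v[2] for v in P.values()],float);B=np.array([f(v[0],v[1]) for v in P.values()])
a,b=A-A.mean(0),B-B.mean(0)
t=np.arctan2((a[:,0]*b[:,1]-a[:,1]*b[:,0]).sum(),(a*b).sum())
Q=np.array([[np.cos(t),-np.sin(t)],[np.sin(t),np.cos(t)]]);o=B.mean(0)-Q@A.mean(0)
print("yaw",t,"org",o,"res",(B-A@Q.T-o).round(1))
for k,l in dict(bar=(-115,-112),hinge=(75,-112),mid=(0,68),end=(0,124)).items():print(k,(Q@l+o).round(1))
print("rib st",(Q.T@(np.array([585.3,40.5])-o)).round(1), "rail dir",np.array(f([133,460],105))-f([138,40],105))
E
```

```text
LB [518.7 152.4]
LB2 [672.5 133. ]
bar [446.1 -79.3]
pin [636.8 -94.5]
yaw -0.14036863151455747 org [570.22812739 -34.96888943] res [[-2.5 -1.4]
 [ 2.8  0.2]
 [ 0.4  0.7]
 [-0.7  0.4]]
bar [ 440.7 -129.8]
hinge [ 628.8 -156.4]
mid [579.7  32.4]
end [587.6  87.8]
rib st [ 4.4 76.8] rail dir [ -28.69282075 -215.61698867]
```

The rows are not in the units I measure in: shifts go in shares of 600 mm and turns go in shares of pi/2 rad. I convert before sending: 115 mm / 600 = 0.1917, 100 mm / 600 = 0.1667, 0.14 rad / 1.5708 = 0.0891.

{"api": "shift_gripper", "payload": {"moves": [{"rotvec": [0,0,0.0446],"xyz": [0.0133,-0.0367,0.05],"jaw": 0},{"rotvec": [0,0,0.0891],"xyz": [0.025,-0.0733,0.1],"jaw": 0},{"rotvec": [0,0,0.0891],"xyz": [0.025,-0.0733,0.1333],"jaw": 0},{"rotvec": [0,0,0.0891],"xyz": [0.025,-0.0733,0.1333],"jaw": 0},{"rotvec": [0,0,0.0891],"xyz": [0.025,-0.0733,0.1333],"jaw": 0},{"rotvec": [0,0,0.0891],"xyz": [0.025,-0.0733,0.1667],"jaw": 0},{"rotvec": [0,0,0.0891],"xyz": [0.025,-0.0733,0.1917],"jaw": 0},{"rotvec": [0,0,0.0891],"xyz": [0.025,-0.0733,0.1917],"jaw": 0}], "grip_n": 40}}

```text
time: 1.15
tool_pos: [580.2, 15.0, 115.4]
tcp_rot: [-3.139, 0.0, 1.431]
wrist_force: [0.1, 0.3, 0.1]
grip_width: -0.2
grip_force: 0.0
```

```bash
python3 - <<'E'
from h import *
cv2.imwrite("pics/w1.png",get_image("wrist")[:,:,::-1])
E
```

```text
(no output)
```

View pics/w1.png

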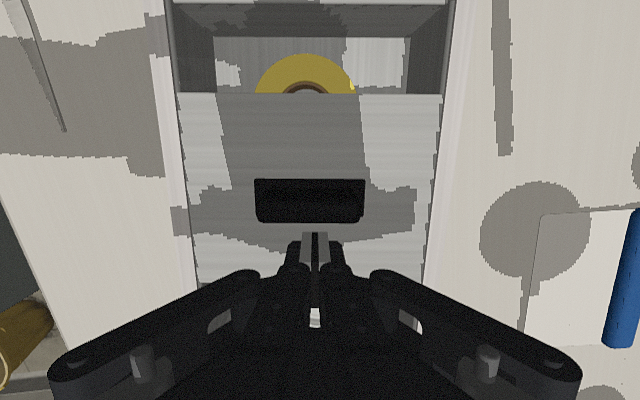

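The fingers sit at column 315, centred on the rib (255–364, rows 180–222), and the rails run straight along the tool's x. Now I push.

Converted, 50 mm / 600 = 0.0833, 48 mm / 600 = 0.08.

{"api": "shift_gripper", "payload": {"moves": [{"xyz": [0.0083,0,0],"jaw": 0},{"xyz": [0.0167,0,0],"jaw": 0},{"xyz": [0.03,0,0],"jaw": 0},{"xyz": [0.0433,0,0],"jaw": 0},{"xyz": [0.0567,0,0],"jaw": 0},{"xyz": [0.07,0,0],"jaw": 0},{"xyz": [0.0767,0,0],"jaw": 0},{"xyz": [0.08,0,0],"jaw": 0},{"xyz": [0.0833,0,0],"jaw": 0},{"xyz": [0.0833,0,0],"jaw": 0}]}}

```text
time: 2.45
tool_pos: [587.7, 64.7, 116.1]
tcp_rot: [-3.141, -0.0, 1.43]
wrist_force: [-0.2, -0.5, -0.1]
grip_width: 0.1
grip_force: 0.1
```

Converted, 4 mm / 600 = 0.0067, 3 mm / 600 = 0.005.

{"api": "shift_gripper", "payload": {"moves": [{"xyz": [0.0033,0,0],"jaw": 0},{"xyz": [0.005,0,0],"jaw": 0},{"xyz": [0.0067,0,0],"jaw": 0},{"xyz": [0.0067,0,0],"jaw": 0}]}}

```text
time: 2.95
tool_pos: [588.2, 68.6, 116.1]
tcp_rot: [-3.141, -0.0, 1.431]
wrist_force: [-1.4, -1.5, 0.4]
grip_width: -0.4
grip_force: 0.6
```

{"api": "shift_gripper", "payload": {"moves": [{"xyz": [0.0017,0,0],"jaw": 0},{"xyz": [0.0033,0,0],"jaw": 0},{"xyz": [0.005,0,0],"jaw": 0},{"xyz": [0.005,0,0],"jaw": 0}]}}

```text
time: 3.45
tool_pos: [588.4, 70.0, 116.1]
tcp_rot: [-3.141, 0.003, 1.432]
wrist_force: [-1.3, -5.0, -0.2]
grip_width: 0.1
grip_force: 2.9
```

{"api": "shift_gripper", "payload": {"moves": [{"xyz": [0.0017,0,0],"jaw": 0},{"xyz": [0.0033,0,0],"jaw": 0},{"xyz": [0.0033,0,0],"jaw": 0}]}}

```text
time: 3.82
tool_pos: [588.5, 70.1, 116.1]
tcp_rot: [-3.14, 0.006, 1.432]
wrist_force: [-2.0, -11.2, 0.7]
grip_width: 0.1
grip_force: 5.4
```

```bash
python3 - <<'E'
from h import *
cv2.imwrite("pics/w2.png",get_image("wrist")[:,:,::-1])
E
```

```text
(no output)
```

View pics/w2.png

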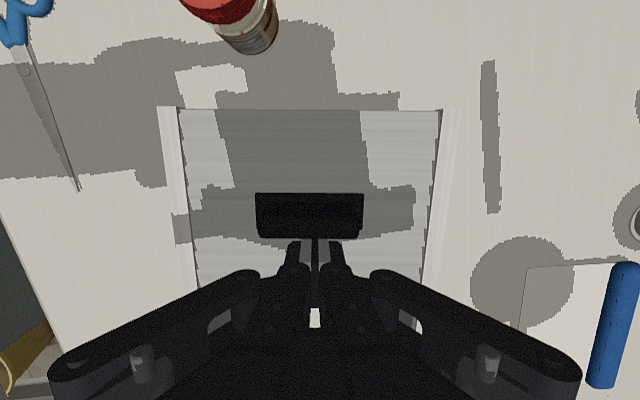

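The cover is hard against its stop, fully over the left well, and the force is rising. I back off, rise, and move near the bar for a look.

Converted, -165 mm / 600 = -0.275, -120 mm / 600 = -0.2.

{"api": "shift_gripper", "payload": {"moves": [{"xyz": [-0.0133,0,0],"jaw": 0},{"xyz": [-0.0233,0,0],"jaw": 0},{"xyz": [-0.0233,0,-0.0667],"jaw": 0},{"xyz": [-0.0233,0,-0.1333],"jaw": 0},{"xyz": [-0.05,-0.0333,-0.1833],"jaw": 20},{"xyz": [-0.1083,-0.075,-0.2],"jaw": 36},{"xyz": [-0.1667,-0.125,-0.2],"jaw": 36},{"xyz": [-0.2333,-0.175,-0.2],"jaw": 36},{"xyz": [-0.275,-0.1967,-0.2],"jaw": 36},{"xyz": [-0.275,-0.1967,-0.2],"jaw": 36}]}}

```text
time: 5.12
tool_pos: [448.8, -74.2, 236.6]
tcp_rot: [3.14, -0.001, 1.428]
wrist_force: [0.8, 0.9, -0.5]
grip_width: 35.8
grip_force: 0.0
```

```bash
python3 - <<'E'
from h import *
import pickle
p=camera_params("wrist");im=get_image("wrist")[:,:,::-1]
pickle.dump(p,open("p3.pkl","wb"));cv2.imwrite("pics/w3.png",im);print(tool()[0])
E
```

```text
[449.63413384 -73.54558174 236.67893545]
```

View pics/w3.png

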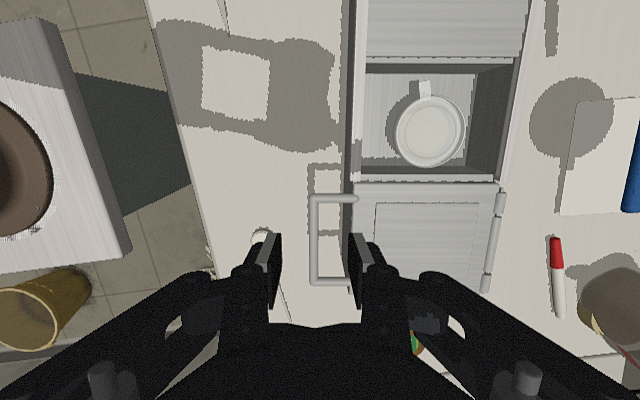

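The bar runs vertically at column 314 from row 197 to row 283, centred at about (314,240), between the fingers. The lid's front edge is at column ~352, and the roll's well is covered.

```bash
python3 - <<'E'
from h import *
import pickle
p=pickle.load(open("p3.pkl","rb"));t,r=tool()
b=cast(p,[[314.5,197],[313.5,283],[353,283]],100);print(b.round(1))
m=b[:2].mean(0);m[2]=100
print("mid",m,"TCP delta tool",r.inv().apply(m+[0,0,-17]-t).round(1))
E
```

```text
[[ 448.7  -81.2  100. ]
 [ 433.4 -179.5  100. ]
 [ 477.1 -185.9  100. ]]
mid [ 441.01802229 -130.34205462  100.        ] TCP delta tool [-57.6  -0.8 153.6]
```

Converted, 153 mm / 600 = 0.255, 140 mm / 600 = 0.2333.

{"api": "shift_gripper", "payload": {"moves": [{"xyz": [-0.0417,0,0.0333],"jaw": 36},{"xyz": [-0.095,-0.0017,0.0833],"jaw": 36},{"xyz": [-0.095,-0.0017,0.15],"jaw": 36},{"xyz": [-0.095,-0.0017,0.2],"jaw": 36},{"xyz": [-0.095,-0.0017,0.2333],"jaw": 36},{"xyz": [-0.095,-0.0017,0.255],"jaw": 36},{"xyz": [-0.095,-0.0017,0.255],"jaw": 20},{"xyz": [-0.095,-0.0017,0.255],"jaw": 5},{"xyz": [-0.095,-0.0017,0.255],"jaw": 5},{"xyz": [-0.095,-0.0017,0.255],"jaw": 5}], "grip_n": 60}}

```text
time: 6.42
tool_pos: [439.7, -129.3, 83.5]
tcp_rot: [-3.14, -0.001, 1.431]
wrist_force: [-3.8, 3.2, 2.3]
grip_width: 8.1
grip_force: 58.6
```

{"api": "shift_gripper", "payload": {"moves": [{"jaw": 5},{"jaw": 5}]}}

```text
time: 6.68
tool_pos: [439.7, -129.3, 83.5]
tcp_rot: [-3.14, -0.001, 1.43]
wrist_force: [-4.9, 3.0, 3.5]
grip_width: 7.5
grip_force: 58.7
```

```bash
python3 -c "
import numpy as np
for d in range(3,64,3):print(d,(190*(1-np.cos(np.radians(d)))).round(1),(-190*np.sin(np.radians(d))).round(1),end='; ')"
```

```text
3 0.3 -9.9; 6 1.0 -19.9; 9 2.3 -29.7; 12 4.2 -39.5; 15 6.5 -49.2; 18 9.3 -58.7; 21 12.6 -68.1; 24 16.4 -77.3; 27 20.7 -86.3; 30 25.5 -95.0; 33 30.7 -103.5; 36 36.3 -111.7; 39 42.3 -119.6; 42 48.8 -127.1; 45 55.6 -134.4; 48 62.9 -141.2; 51 70.4 -147.7; 54 78.3 -153.7; 57 86.5 -159.3; 60 95.0 -164.5; 63 103.7 -169.3;
```

Converted, -95 mm / 600 = -0.1583, -58.7 mm / 600 = -0.0978.

{"api": "shift_gripper", "payload": {"moves": [{"xyz": [0.0005,0.0005,-0.0167],"jaw": 5},{"xyz": [0,0.0017,-0.0333],"jaw": 5},{"xyz": [0,0.0038,-0.05],"jaw": 5},{"xyz": [0,0.007,-0.0658],"jaw": 5},{"xyz": [0,0.0108,-0.0817],"jaw": 5},{"xyz": [0,0.0155,-0.0978],"jaw": 5},{"xyz": [0,0.021,-0.1133],"jaw": 5},{"xyz": [0,0.0273,-0.1288],"jaw": 5},{"xyz": [0,0.0345,-0.1438],"jaw": 5},{"xyz": [0,0.0425,-0.1583],"jaw": 5}]}}

```text
time: 7.92
tool_pos: [463.7, -132.9, 178.8]
tcp_rot: [-3.136, -0.001, 1.431]
wrist_force: [-7.8, 1.9, -0.4]
grip_width: 7.9
grip_force: 58.4
```

Converted, -69.5 mm / 600 = -0.1158, -64.3 mm / 600 = -0.1072.

{"api": "shift_gripper", "payload": {"moves": [{"xyz": [0,0.0087,-0.0142],"jaw": 5},{"xyz": [0,0.018,-0.0278],"jaw": 5},{"xyz": [0,0.028,-0.041],"jaw": 5},{"xyz": [0,0.0388,-0.0533],"jaw": 5},{"xyz": [0,0.05,-0.0657],"jaw": 5},{"xyz": [0,0.0623,-0.077],"jaw": 5},{"xyz": [0,0.075,-0.0878],"jaw": 5},{"xyz": [0,0.088,-0.0978],"jaw": 5},{"xyz": [0,0.1017,-0.1072],"jaw": 5},{"xyz": [0,0.1158,-0.1158],"jaw": 5}]}}

```text
time: 9.18
tool_pos: [534.0, -143.2, 252.7]
tcp_rot: [-3.141, 0.001, 1.431]
wrist_force: [-10.3, 3.1, 14.5]
grip_width: 7.6
grip_force: 58.7
```

{"api": "shift_gripper", "payload": {"moves": [{"jaw": 5},{"jaw": 5}]}}

```text
time: 9.43
tool_pos: [534.9, -143.4, 253.3]
tcp_rot: [3.14, 0.001, 1.431]
wrist_force: [-10.1, 3.8, 14.6]
grip_width: 7.4
grip_force: 59.5
```

```bash
python3 - <<'E'
from h import *
for n in("scene","side"):cv2.imwrite(f"pics/{n}9.png",get_image(n)[:,:,::-1])
t,r=tool();print(t)
a=cv2.imread("pics/scene9.png")[150:350,180:480];b=cv2.imread("pics/side9.png")[80:280,180:480]
cv2.imwrite("pics/fin.png",cv2.resize(np.vstack([a,b]),None,fx=1.5,fy=1.5))
E
```

```text
[ 534.81773832 -143.33593606  253.19378573]
```

View pics/fin.png

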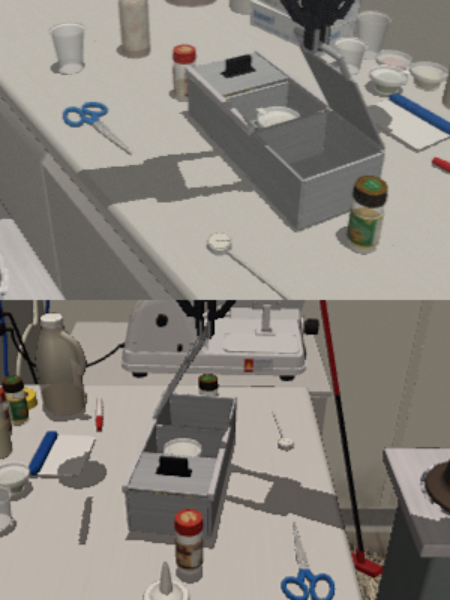

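The cover is over the roll, the lid is raised, and everything else is undisturbed. The radial load of about 17 N suggests a few mm of path error, so I'll measure the lid angle from an enlarged view.

```bash
python3 - <<'E'
from h import *
a=cv2.imread("pics/scene9.png")[160:260,370:445];b=cv2.imread("pics/side9.png")[85:185,265:345]
k=dict(fx=5,fy=5,interpolation=cv2.INTER_CUBIC)
cv2.imwrite("pics/lid.png",np.hstack([cv2.resize(a,None,**k),cv2.resize(b,None,**k)]))
E
```

```text
(no output)
```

View pics/lid.png

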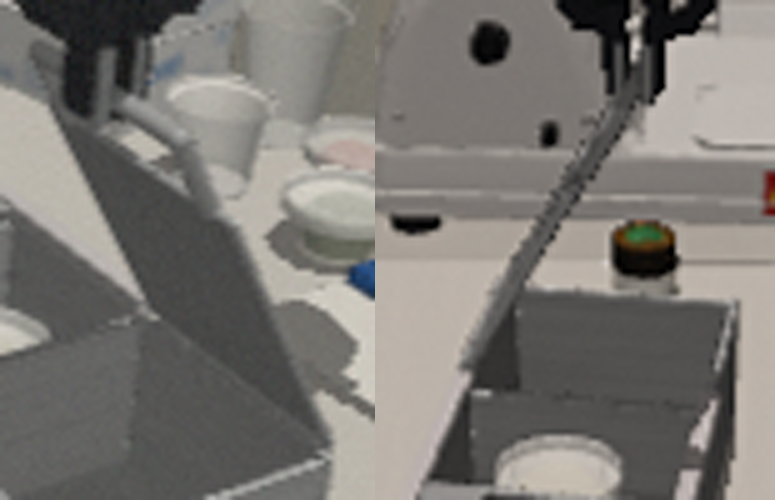

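In the left half, the lid's right edge runs (328,438)→(237,228) and its left edge (145,300)→(50,100). In the right half, the near edge runs (470,365)→(630,85). I'll intersect these with the station-y planes at −176 and −48.

```bash
python3 - <<'E'
from h import *
t=-.1404;ex=np.array([np.cos(t),np.sin(t),0]);ey=np.array([-np.sin(t),np.cos(t),0]);o=np.array([570.2,-35,0])
def pl(n,pt,y):
    p=camera_params(n)
    uv=[370+pt[0]/5,160+pt[1]/5] if n=="scene" else [265+(pt[0]-375)/5,85+pt[1]/5]
    a=cast(p,uv,0)[0];b=cast(p,uv,50)[0];d=b-a
    q=a+d*((y-(a-o)@ey)/(d@ey));return np.array([(q-o)@ex,q[2]])
H=np.array([75,100])
for n,A,B,y in(("scene",(328,438),(237,228),-176),("scene",(145,300),(50,100),-48),("side",(470,365),(630,85),-48)):
    a,b=pl(n,A,y),pl(n,B,y);v=b-a;w=b-H
    print(n,a.round(1),b.round(1),"slope",np.degrees(np.arctan2(v[1],-v[0])).round(1),"from hinge",np.degrees(np.arctan2(w[1],-w[0])).round(1),np.hypot(*w).round(0))
E
```

```text
scene [75.9 97.9] [  4.8 223.4] slope 60.5 from hinge 60.4 142.0
scene [ 72.9 101.5] [  4.4 225.7] slope 61.1 from hinge 60.7 144.0
side [ 68.5 107.6] [-27.7 289.2] slope 62.1 from hinge 61.5 215.0
```

The lid is at about 60.7°. One small move relaxes the radial load and lowers it by roughly half a degree, then I hand in.

Converted, -2.7 mm / 600 = -0.0045, -1.5 mm / 600 = -0.0025.

{"api": "shift_gripper", "payload": {"moves": [{"xyz": [0,-0.0025,-0.0017],"jaw": 5},{"xyz": [0,-0.0045,-0.0033],"jaw": 5},{"xyz": [0,-0.0045,-0.0033],"jaw": 5},{"xyz": [0,-0.0045,-0.0033],"jaw": 5}]}}

```text
time: 10.02
tool_pos: [532.0, -142.9, 251.6]
tcp_rot: [3.141, 0.001, 1.431]
wrist_force: [-6.0, 1.1, 6.3]
grip_width: 7.8
grip_force: 59.2
```

```bash
python3 -c "
from bench import ctrl, get_image, camera_params
print(ctrl.finish_job())"
```

```text
the job is handed in; nothing more can be done
None
```

I slid the cover to its stop over the label-roll well, then lifted the lid to about 60° (60.7° in the images, then nudged down slightly and not re-measured) and handed the job in at about 10 s, still holding it; nothing else looked disturbed.

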